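# Lock in the portafilter and start the espresso with the paddle

## Robot

A 6-joint arm with a two-finger parallel gripper is mounted at the origin on a cart in front of the work surface, level with it; the furniture and walls round the work are solid. World frame = base frame: x ahead of the robot, y to its left, z up, the work surface at z = 0. Lengths are in m, angles in rad, forces in N, time in s.
With the tool pointing down it reaches from about 0.35 to 0.975 m from the base axis. Payload 4.9 kg.
Tool frame: the origin (TCP) lies on the front face of the gripper's body, between the roots of the fingers; the fingertips stand ctrl.finger_overhang ahead of it and the grasp point (between the pads) lies 54 mm ahead of it (ctrl.finger_overhang is the distance from the TCP to the fingertips, in m); z points along the fingers, y is the line along which they close (so a half turn about z gives the same grasp; the last joint's range is limited). The gripper opens to 85 mm and grips with 20 to 120 N. Pads are 22 mm wide; open, the fingers measure 114 mm over their backs; the gripper's body (76 mm by 85 mm) begins 54 mm behind the grasp point. The pads swing forward as they close: fully open they stand 13 mm farther back than shut.
Start: joints at [1.041, 0.053, 1.613, -0, 1.476, -0.119], TCP at [0.25, 0.573, 0.304] pointing down, gripper open.
Joint ranges: [-3.01, 3.01], [-1.01, 2.22], [0.06, 2.58], [-1.02, 4.17], [0.09, 2.62], [-3.14, 3.14]. Speed limits (rad/s): [2.57, 2.57, 3.14, 3.14, 3.14, 3.14].

## Interface

Orientations are given as a rotation vector (axis times angle).
In Python, from station import ctrl, vision gives the robot as it stands. The module is installed in compiled form; this text tells all that it offers.
- The arm moves only by the tool drive_tool, never from a script. Its argument "rows" is a list of rows, each a list of 2 entries, a list of its own where there are three numbers: the shift along the tool's x, y, z in m, then the turn about the tool's z in rad. A call has 1 to 10 rows; each row shifts and turns the commanded pose from where the row before left it, along the tool's axes as they then stand; what a row does not reach is not made up. A row lasts 1/10 s, in which the tool goes at most 50 mm and 8.59 degrees, less where a joint would pass 70% of its speed; a pose out of reach is approached as far as the arm can. A call with a gripper value outside its range is refused whole. "jaw" is the closure, from 0 (fully open) to 1 (shut), set as the call begins (left out, the last holds). The fingers move at their own pace and stop on an object; "grip_force" is the grip in N (left out, the last holds). Time passes only in rows, so rows that do not move let the fingers close. It gives the time, the measured TCP pose, the force, the opening and the grip force at its end, in the units of the state.
- ctrl.get_obs(): the state, without advancing time (a new reading comes with each control period).
- vision.get_image(name): name is "scene" or "top"; returns a dict with "image" (480x640x3 uint8, blue, green, red), "vertical_fov" (degrees; the focal length in pixels is half the picture's height over the tangent of half this angle, whatever the lens; pixels are square), "cx", "cy" (the principal point, pixels), "R" (3x3) and "t" (3): a world point X has camera coordinates R X + t. Camera axes: x right, y down, z forward; pixel columns grow to the right and rows downward; lengths in m; the calibration is good to about 2 mm. A picture is of the moment at which its call begins. There is no depth.
- ctrl.finish_job(): hands the job in; it is judged then, once.
The state is a dict: "t": time; "q": joint angles; "dq": joint speeds; "effort": joint torques, N m; "tool_pos": TCP position; "tool_rot": TCP orientation; "contact_force": force on the tool from outside, world axes, zero at the start; "wrist_torque": the same for the moment, N m; "opening": finger opening in m; "grip_force": force on a finger pad.
Only numpy, scipy, OpenCV 4.12 (cv2) and the standard library are available. Lean on these libraries where they do the work, as an engineer would, in place of code of your own. Each camera call takes 0.05 s, during which the arm holds its last target. There are 200 camera calls.

## Task

Make the espresso that is set up here, only pushing with a fingertip, without gripping anything between the fingers. Push the portafilter's handle round to the right until it stops, square to the front of the machine, so that it is locked in the group; only then push the brew paddle on top of the group from its right-hand stop to the middle, where it points straight out from the machine, leave it there for at least three seconds to pre-infuse, and then push it on to its left-hand stop to brew. Leave the cup standing under the spouts, and leave the tamper, the teaspoon and the honey jar where they are.

Things in the scene. Friction and masses are not known exactly. Their poses are not given: they have to be found in the camera images.
- espresso_machine: Steel espresso machine, fixed: 250 mm wide, 337 mm high (cup rail 365), front to the robot, turned up to 0.12 rad. Origin: on the worktop (z = 0) straight below the group's axis, the vertical axis on which portafilter and paddle turn. x points into the machine, y to its left as the robot sees it. Front panel at x = 78 mm, sides at y = +-125 mm; drip tray out to x = -99 mm, its grate 52 mm up.
- group_top (a point): Top centre of the paddle's hub, on the group's vertical axis, 288 mm above the worktop. The group is the round steel brewing head in front of the machine: radius 41 mm, 188 to 256 mm above the worktop, with the hub (radius 21 mm) on top and the portafilter below.
- wand_tip (a point): Lower end of the steam wand, a thin steel pipe (15 mm at most) that hangs at the right of the group from 255 to 105 mm above the worktop, at x = 41 to 84 mm, y = -82 to -103 mm of the machine. Above it, 285 mm up, a round tap (radius 19 mm) stands out to x = 46 mm. Keep clear.
- portafilter (a joint): Turn of the portafilter (rad). At 0 its handle points out to the front and 0.75 rad (43 degrees) to the left; grows as the handle swings right (anticlockwise from above) to a hard stop at 0.75: straight out along the machine's -x, locked (above 0.69 counts). Starts at 0 to 0.2. Stiff (0.55 N m friction plus a spring of up to 0.19 N m: 4 to 6 N at 130 mm); stays where left.
- handle_grip (a point): Point on the centre line of the portafilter's dark wooden handle, 130 mm from the group's axis, 172 mm above the worktop. The handle is level, round, about 30 mm thick, and runs from 84 to 188 mm from the axis; a 14 mm steel neck joins it to the basket holder (radius 36 mm) below the group. Pressing its left and right flanks at once counts as gripping.
- paddle (a joint): Turn of the brew paddle (rad). At 0 (start) it is at its right-hand stop, pointing out to the front and 0.60 rad (34 degrees) to the right; grows as it swings left (clockwise from above). 0.60: straight out along the machine's -x, pre-infusion (0.45 to 0.75 counts). 1.20: left-hand stop, brewing (above 1.12 counts). Friction 0.12 N m (1.6 N at 76 mm), no spring or notch; stays where left.
- paddle_grip (a point): Point on the centre line of the paddle's dark wooden grip, 76 mm from the group's axis, 277 mm above the worktop. The grip is level, 15 to 21 mm thick and runs from 47 to 91 mm from the axis; a 10 mm steel rod joins it to the hub on top of the group. Pressing its left and right flanks at once counts as gripping.
- cup: Small white espresso cup with one handle, radius 32 mm, 58 mm high, loose on the grate under the spouts; origin at the centre of its foot. Must not be moved more than 15 mm.
- tamper: Coffee tamper, a steel disc with a dark wooden knob, 58 mm across and 87 mm high, standing loose on a cork mat 8 mm thick to the right of the machine; origin at the centre of its foot. A bystander.
- teaspoon: Steel teaspoon, 130 x 27 x 11 mm, lying loose on the same mat; origin at the middle of its underside. A bystander.
- honey_jar: Glass honey jar with a green lid, 64 x 68 mm and 84 mm high, loose on the worktop at the left, near the handle's sweep but lower than it; origin at the centre of its foot. A bystander.
Mind the look-alikes: they are no part of the job. What is shaped like the cup but red is not meant.

How it is judged:
By the outcome, as a careful person would: the job done as asked, in the order asked, and still so for the second after the job is handed in, with the robot touching nothing.
It also fails if it takes over 54 s, if anything falls off the work surface, if the arm or the gripper's body presses on something with over 40 N, if the wrist force passes 120 N, or if a joint passes its speed limit or range.

## Working session

There is one attempt and no reset: what is moved stays moved. The work goes in short steps, Python scripts to look and compute and a tool call to move; the robot and the scene stay as the last step left them, time stands still between calls to the robot, and variables do not carry over. Pictures are saved under pics/ and viewed, at most 10 in all, crops included, and the job is handed in when it is done.

Besides the shell and the picture viewer there is one more tool, called after "Call:" by a JSON object that holds its "api" and its "payload", one argument or row to a line. drive_tool: Moves the arm, as the interface text tells. Its arguments: {"type":"object","properties":{"rows":{"type":"array","items":{"type":"array"}},"jaw":{"type":"number"},"grip_force":{"type":"number"}},"required":["rows"]}

```bash
mkdir -p pics
cat > h.py <<'E'
import numpy as np,cv2
from station import ctrl,vision
def cam(n):
    d=vision.get_image(n);f=240/np.tan(np.radians(d["vertical_fov"])/2)
    return d,f
def proj(d,f,X):
    c=np.array(d["R"])@np.array(X)+np.array(d["t"]);return np.array([d["cx"]+f*c[0]/c[2],d["cy"]+f*c[1]/c[2]])
def atz(d,f,u,v,z):
    R=np.array(d["R"]);t=np.array(d["t"]);C=-R.T@t
    r=R.T@np.array([(u-d["cx"])/f,(v-d["cy"])/f,1]);return C+r*(z-C[2])/r[2]
E
python3 - <<'E'
from h import *
for n in("scene","top"):
    d,f=cam(n);cv2.imwrite(f"pics/{n}0.png",d["image"]);R=np.array(d["R"]);print(n,f,d["cx"],d["cy"],-R.T@np.array(d["t"]),R[2])
o=ctrl.get_obs();print(o["t"],o["tool_pos"],o["tool_rot"],o["opening"],ctrl.finger_overhang)
E
```

```text
scene 547.1323381451451 319.98859326477736 230.61976322032854 [-0.22375103 -0.67333994  1.08866456] [ 0.53925286  0.53157236 -0.65317469]
top 542.4257211918455 326.511517940908 244.32007114656713 [-0.41711319 -0.26236238  1.48429907] [ 0.58178034  0.18724133 -0.79150005]
0.1 [0.24937432 0.57261071 0.3027673 ] [-6.40696379e-01 -3.07495421e+00  2.77826134e-03] 0.08549186685035623 0.0726
```

View pics/scene0.png

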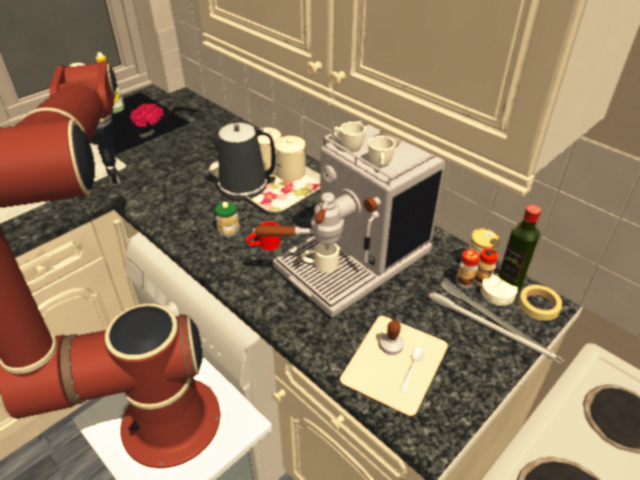

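View pics/top0.png

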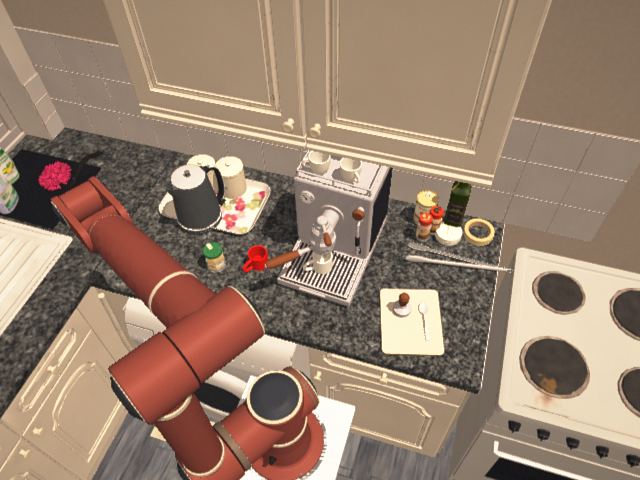

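The scene view shows the machine's group near (328,205), the handle at (275,231), the paddle grip near (320,214) and the wand tap at (372,204). In the top view they are the group (325,225), handle (282,260), paddle (327,240) and tap (358,213). Look-alikes are the red cup at (268,237) in the scene view against the white cup at (326,258), and the tap knob, which could pass for the paddle grip. I'll check these in one close crop.

Run:
```python
from h import *
a=cv2.imread("pics/scene0.png")[170:290,235:395];b=cv2.imread("pics/top0.png")[190:310,230:390]
r=lambda i:cv2.resize(i,(800,600),interpolation=cv2.INTER_CUBIC)
cv2.imwrite("pics/c1.png",r(a));cv2.imwrite("pics/c2.png",r(b))
```

```text
(no output)
```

View pics/c1.png

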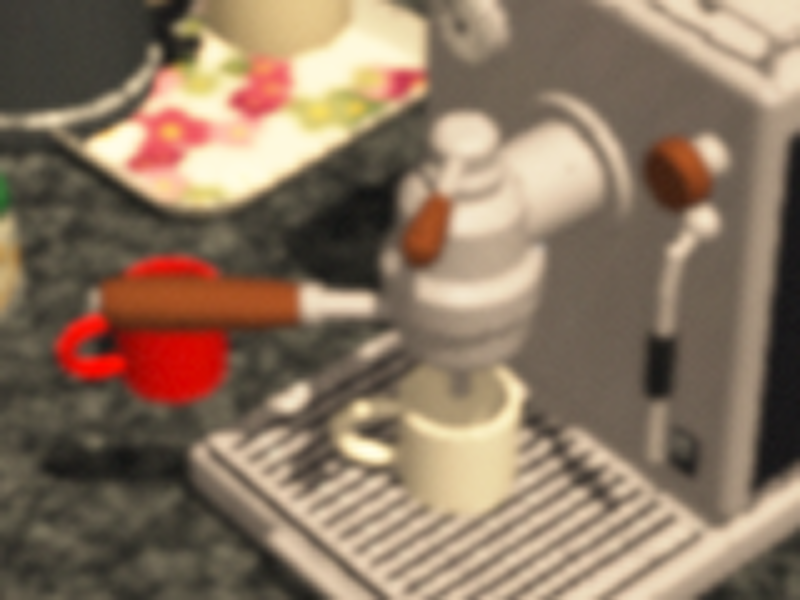

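View pics/c2.png

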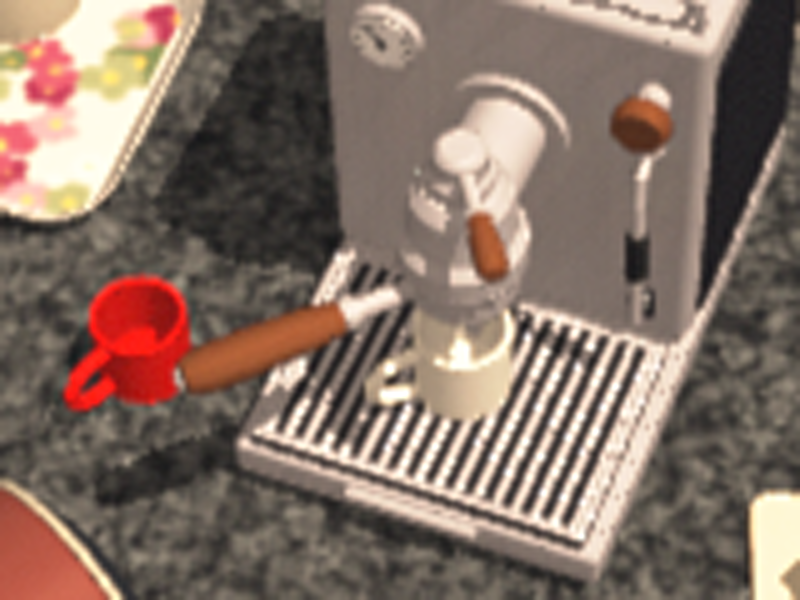

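In the crops the hub top is at scene (328.4,196) and top (322.2,219.4). The brown handle spans scene (256–295, 230.6) and top (267,263)–(299,252), above the red cup. The paddle grip spans scene (323,210)–(318.6,220), and the tap is separate, to the right on the panel. Next I'll fit the machine pose.

```bash
cat > fit.py <<'E'
from h import *
from scipy.optimize import least_squares
C={n:cam(n) for n in("scene","top")}
o={"scene":np.array([235,170]),"top":np.array([230,190])}
obs=[("hub","scene",467,130),("hub","top",461,147),
("h1","scene",103,303),("h0","scene",300,303),("h1","top",183,368),("h0","top",345,312),
("p1","scene",417,255),("p0","scene",440,203),("p1","top",494,275),("p0","top",481,216),
("tl","top",243,438),("tr","top",597,556),("tr0","top",592,578),
("pr","scene",770,103),("pr","top",714,58)]
def pts(p):
    gx,gy,w,a,b,wd=p
    M=lambda x,y,z:np.array([gx+np.cos(w)*x-np.sin(w)*y,gy+np.sin(w)*x+np.cos(w)*y,z])
    H=lambda r:M(-r*np.cos(.75-a),r*np.sin(.75-a),.172)
    P=lambda r:M(-r*np.cos(.6-b),-r*np.sin(.6-b),.277)
    return dict(hub=M(0,0,.288),h0=H(.084),h1=H(.188),p0=P(.047),p1=P(.091),tl=M(-.099,wd,.05),tr=M(-.099,-wd,.05),tr0=M(-.099,-wd,.03),pr=M(.078,-.125,.337))
def res(p):
    P=pts(p);return np.concatenate([proj(*C[n],P[k])-(o[n]+np.array([u,v])/5) for k,n,u,v in obs])
if __name__=="__main__":
    s=least_squares(res,[.6,0,0,.1,0,.12],loss="soft_l1");print(s.x.round(4))
    for q,r in zip(obs,s.fun.reshape(-1,2)):print(q[:2],r.round(1))
    for k,v in pts(s.x).items():print(k,v.round(3))
    print("jar",atz(*C["scene"],227,208,.084),atz(*C["top"],213,247,.084))
    print("redcup",atz(*C["top"],230+140/5,190+300/5,.058), "cup",atz(*C["top"],230+465/5,190+335/5,.11))
E
python3 fit.py
```

```text
[ 0.5478  0.0574 -0.0849  0.0139  0.0245  0.121 ]
('hub', 'scene') [ 0.4 -1.5]
('hub', 'top') [ 1.  -0.4]
('h1', 'scene') [-0.4 -1.4]
('h0', 'scene') [ 0.6 -0.6]
('h1', 'top') [-0.1  1.9]
('h0', 'top') [-0.4  0.8]
('p1', 'scene') [-0.3 -0. ]
('p0', 'scene') [ 0.4 -1. ]
('p1', 'top') [0.4 0.8]
('p0', 'top') [0.  0.6]
('tl', 'top') [-1.4  1.1]
('tr', 'top') [-1.1  1.7]
('tr0', 'top') [-0.3  0.6]
('pr', 'scene') [ 1.2 -1.4]
('pr', 'top') [ 1.2 -0.8]
hub [0.548 0.057 0.288]
h0 [0.491 0.119 0.172]
h1 [0.42  0.195 0.172]
p0 [0.506 0.035 0.277]
p1 [0.468 0.014 0.277]
tl [0.459 0.186 0.05 ]
tr [ 0.439 -0.055  0.05 ]
tr0 [ 0.439 -0.055  0.03 ]
pr [ 0.615 -0.074  0.337]
jar [0.48491671 0.41081986 0.084     ] [0.49428558 0.41933112 0.084     ]
redcup [0.54299727 0.28437099 0.058     ] cup [0.54172792 0.0583861  0.11      ]
```

Call:
{"api": "drive_tool", "payload": {
  "rows": [
    [[-0.015, -0.011, 0], 0],
    [[-0.035, -0.025, 0], 0],
    [[-0.035, -0.025, 0], 0],
    [[-0.035, -0.025, 0], 0],
    [[-0.035, -0.025, 0], 0],
    [[-0.035, -0.025, 0], 0],
    [[-0.035, -0.025, 0], 0],
    [[-0.035, -0.025, 0], 0],
    [[-0.035, -0.025, 0], 0],
    [[-0.035, -0.025, 0], 0]
  ],
  "jaw": 1
}}

```text
t: 1.2
tool_pos: [0.4582, 0.2224, 0.3039]
tool_rot: [0.641, 3.075, -0.0]
contact_force: [0.3, 1.0, 1.0]
opening: -0.0003
grip_force: 0.0
```

Call:
{"api": "drive_tool", "payload": {
  "rows": [
    [[-0.018, -0.014, 0], 0],
    [[0, 0, 0.03], 0],
    [[0, 0, 0.03], 0],
    [[0, 0, 0.014], 0],
    [[0, 0, 0], 0]
  ]
}}

```text
t: 1.7
tool_pos: [0.4673, 0.2039, 0.2272]
tool_rot: [-0.64, -3.071, 0.004]
contact_force: [-0.4, -0.1, 0.4]
opening: -0.0004
grip_force: 0.0
```

Run:
```python
from h import *
d,f=cam("scene");e,g=cam("top")
a=d["image"][150:290,215:395];b=e["image"][170:310,220:400]
r=lambda i:cv2.resize(i,(400,311),interpolation=cv2.INTER_CUBIC)
cv2.imwrite("pics/c3.png",np.hstack([r(a),r(b)]))
o=ctrl.get_obs();print(o["tool_pos"],o["contact_force"])
```

```text
[0.46901407 0.20478301 0.23071592] [-0.15109935 -0.2346399  -0.0906425 ]
```

View pics/c3.png

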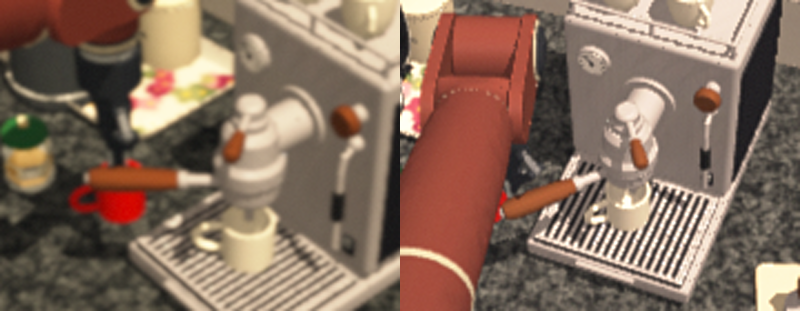

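The picture shows the closed fingertip behind and left of the handle (left half, about (122,155)), touching nothing, with the white cup still under the spouts. Next I'll compute the arc.

Run:
```python
from h import *
from scipy.spatial.transform import Rotation as Ro
o=ctrl.get_obs();R=Ro.from_rotvec(o["tool_rot"]).as_matrix();p=np.array(o["tool_pos"])
g=np.array([.548,.057])
prev=p[:2]
for a in np.linspace(133.5,175.5,15):
    w=np.radians(a);al=np.radians(abs(a-156.4));d=.015+.0145*np.cos(al)+.011*np.sin(al)
    q=g+.158*np.array([np.cos(w),np.sin(w)])+d*np.array([np.sin(w),-np.cos(w)])
    s=R.T@np.r_[q-prev,0];print(round(a),q.round(4),s.round(4)[:2]);prev=q
```

```text
134 [0.4629 0.1941] [ 0.0013 -0.0123]
136 [0.4557 0.1892] [ 0.0047 -0.0073]
140 [0.4487 0.184 ] [ 0.0043 -0.0076]
142 [0.442  0.1783] [ 0.0039 -0.0079]
146 [0.4355 0.1723] [ 0.0035 -0.0081]
148 [0.4294 0.1659] [ 0.003  -0.0083]
152 [0.4236 0.1591] [ 0.0026 -0.0085]
154 [0.4182 0.152 ] [ 0.0021 -0.0087]
158 [0.4134 0.1449] [ 0.0016 -0.0084]
160 [0.4092 0.1383] [ 0.0012 -0.0078]
164 [0.4052 0.1314] [ 0.0008 -0.0079]
166 [0.4017 0.1242] [ 0.0004 -0.008 ]
170 [0.3984 0.1169] [ 0.    -0.008]
172 [0.3955 0.1093] [-0.0004 -0.0081]
176 [0.393  0.1016] [-0.0008 -0.0081]
```

Call:
{"api": "drive_tool", "payload": {
  "rows": [
    [[0.001, -0.006, 0], 0],
    [[0.001, -0.006, 0], 0],
    [[0.0047, -0.0073, 0], 0],
    [[0.0043, -0.0076, 0], 0],
    [[0.004, -0.008, 0], 0],
    [[0.0035, -0.008, 0], 0],
    [[0.003, -0.0083, 0], 0],
    [[0, 0, 0], 0]
  ]
}}

```text
t: 2.6
tool_pos: [0.4275, 0.1658, 0.2297]
tool_rot: [-0.641, -3.074, 0.001]
contact_force: [-0.1, 0.1, -0.6]
opening: -0.0
grip_force: 0.2
```

Call:
{"api": "drive_tool", "payload": {
  "rows": [
    [[0.0026, -0.0085, 0], 0],
    [[0.002, -0.0087, 0], 0],
    [[0.0016, -0.0084, 0], 0]
  ]
}}

```text
t: 2.9
tool_pos: [0.4125, 0.1453, 0.2296]
tool_rot: [0.64, 3.075, 0.001]
contact_force: [5.7, 3.8, 0.1]
opening: -0.0002
grip_force: 2.3
```

Run:
```python
from h import *
d,f=cam("scene");e,g=cam("top")
a=d["image"][150:290,215:395];b=e["image"][170:310,220:400]
r=lambda i:cv2.resize(i,(400,311),interpolation=cv2.INTER_CUBIC)
cv2.imwrite("pics/c4.png",np.hstack([r(a),r(b)]))
o=ctrl.get_obs();print(o["tool_pos"],o["contact_force"])
```

```text
[0.41184244 0.1448865  0.22934339] [ 0.82184967 -0.66229203  0.28376147]
```

View pics/c4.png

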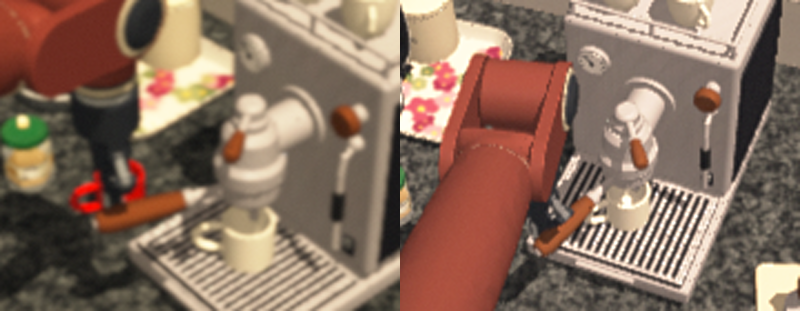

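The handle is turning with the fingertip (handle end at (98,222) in the left half) and the cup is undisturbed. I'll continue to the stop.

Call:
{"api": "drive_tool", "payload": {
  "rows": [
    [[0.0012, -0.008, 0], 0],
    [[0.0008, -0.008, 0], 0],
    [[0.0004, -0.008, 0], 0],
    [[0, -0.008, 0], 0],
    [[-0.0004, -0.008, 0], 0],
    [[-0.0008, -0.006, 0], 0]
  ]
}}

```text
t: 3.6
tool_pos: [0.3931, 0.1041, 0.2295]
tool_rot: [-0.64, -3.075, -0.003]
contact_force: [3.9, 4.8, -0.7]
opening: -0.0001
grip_force: 2.4
```

Call:
{"api": "drive_tool", "payload": {
  "rows": [
    [[-0.0008, -0.003, 0], 0],
    [[-0.0008, -0.002, 0], 0],
    [[-0.0008, -0.002, 0], 0]
  ]
}}

```text
t: 3.9
tool_pos: [0.3925, 0.1001, 0.2297]
tool_rot: [-0.639, -3.073, -0.022]
contact_force: [4.3, 24.9, -0.7]
opening: -0.0003
grip_force: 12.8
```

Reached the hard stop (25 N). I'll back off, rise, and turn the tool to line up with the machine's axes.

Call:
{"api": "drive_tool", "payload": {
  "rows": [
    [[0, 0.01, 0], 0],
    [[0, 0.02, 0], 0],
    [[0, 0.01, -0.02], 0],
    [[0, 0, -0.04], -0.107],
    [[0, 0, -0.04], -0.107],
    [[0, 0, -0.04], -0.106],
    [[0, 0, -0.03], 0],
    [[0, 0, 0], 0],
    [[0, 0, 0], 0]
  ]
}}

```text
t: 4.8
tool_pos: [0.4084, 0.133, 0.3996]
tool_rot: [-0.143, -3.137, 0.001]
contact_force: [-0.5, 0.7, -0.1]
opening: 0.0001
grip_force: 0.0
```

Run:
```python
from h import *
from scipy.spatial.transform import Rotation as Ro
d,f=cam("scene");e,g=cam("top")
a=d["image"][150:290,215:395];b=e["image"][170:310,220:400]
r=lambda i:cv2.resize(i,(400,311),interpolation=cv2.INTER_CUBIC)
cv2.imwrite("pics/c5.png",np.hstack([r(a),r(b)]))
o=ctrl.get_obs();R=Ro.from_rotvec(o["tool_rot"]).as_matrix();p=np.array(o["tool_pos"]);print(p,o["contact_force"]);print(R.round(3))
w=-.085;G=np.array([.548,.057])
M=lambda x,y:G+np.array([np.cos(w)*x-np.sin(w)*y,np.sin(w)*x+np.cos(w)*y])
# expected locked handle pixels in crops
for rr in(.084,.188):
  X=np.r_[M(-rr,0),.172];s=(proj(d,f,X)-[215,150])*400/180;t=(proj(e,g,X)-[220,170])*400/180+[400,0];print(rr,s.round(),t.round())
prev=p[:2]
for k,bb in enumerate([-.45,-.3]+list(np.linspace(0,.6,8))+list(np.linspace(.68,1.2,7))):
    b=max(bb,0);gap=.008 if bb==-.45 else .004 if bb==-.3 else 0
    th=.6-b;u=np.array([-np.cos(th),-np.sin(th)]);n=np.array([-np.sin(th),np.cos(th)])
    sup=.0145*abs(n[1])+.011*abs(n[0]);q=.078*u-(.009+sup+gap+ (.003 if bb==-.45 else 0))*n
    q=M(*q);s=R.T@np.r_[q-prev,0];print(round(bb,2),q.round(4),s.round(4)[:2]);prev=q
```

```text
[0.40806375 0.13294039 0.39762776] [-0.82334638  0.74770425 -0.57734056]
[[-0.996  0.091 -0.004]
 [ 0.091  0.996 -0.001]
 [ 0.004 -0.001 -1.   ]]
0.084 [196. 211.] [607. 209.]
0.188 [121. 253.] [575. 270.]
-0.45 [ 0.4989 -0.0146] [-0.1039 -0.1387]
-0.3 [ 0.4955 -0.0086] [0.004  0.0058]
0.0 [ 0.4935 -0.0051] [0.0023 0.0033]
0.09 [ 0.4883 -0.    ] [0.0056 0.0045]
0.17 [0.4836 0.0055] [0.0052 0.0051]
0.26 [0.4793 0.0116] [0.0048 0.0057]
0.34 [0.4756 0.0182] [0.0043 0.0062]
0.43 [0.4725 0.0252] [0.0037 0.0067]
0.51 [0.47   0.0326] [0.0031 0.0071]
0.6 [0.4683 0.0402] [0.0024 0.0075]
0.68 [0.4671 0.0458] [0.0017 0.0055]
0.77 [0.4662 0.0521] [0.0014 0.0062]
0.85 [0.4659 0.0586] [0.0009 0.0064]
0.94 [0.4661 0.0652] [0.0004 0.0066]
1.03 [0.4669 0.0719] [-0.0002  0.0067]
1.11 [0.4683 0.0786] [-0.0008  0.0068]
1.2 [0.4704 0.0853] [-0.0015  0.0069]
```

View pics/c5.png

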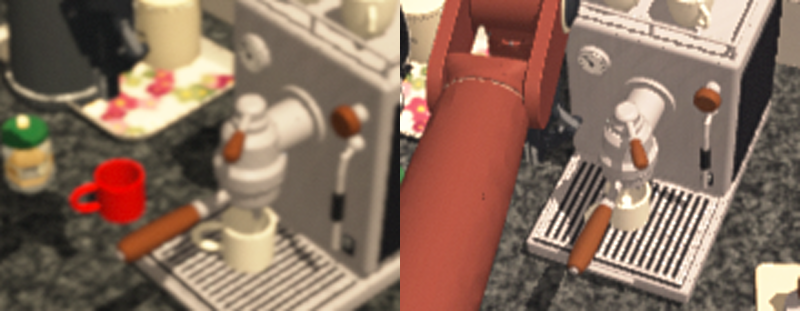

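The handle runs from (200,210) to (122,252) in the left half, matching the predicted locked line, so it is locked; the cup and red cup are unmoved. Now the paddle.

Call:
{"api": "drive_tool", "payload": {
  "rows": [
    [[-0.014, -0.024, 0], 0],
    [[-0.03, -0.04, 0], 0],
    [[-0.03, -0.04, 0], 0],
    [[-0.03, -0.035, 0], 0],
    [[0, 0, 0], 0],
    [[0, 0, 0.03], 0],
    [[0, 0, 0.029], 0],
    [[0, 0, 0], 0],
    [[0, 0, 0], 0]
  ]
}}

```text
t: 5.8
tool_pos: [0.4989, -0.0144, 0.3396]
tool_rot: [-0.142, -3.135, -0.001]
contact_force: [0.8, -0.1, -0.8]
opening: 0.0001
grip_force: 0.0
```

Call:
{"api": "drive_tool", "payload": {
  "rows": [
    [[0.004, 0.006, 0.002], 0],
    [[0.0023, 0.0033, 0], 0],
    [[0.0056, 0.0045, 0], 0],
    [[0.005, 0.005, 0], 0],
    [[0.0048, 0.0057, 0], 0],
    [[0.0043, 0.0062, 0], 0],
    [[0.0037, 0.0067, 0], 0],
    [[0.003, 0.007, 0], 0],
    [[0.002, 0.005, 0], 0],
    [[0, 0, 0], 0]
  ]
}}

```text
t: 6.8
tool_pos: [0.4691, 0.0384, 0.3387]
tool_rot: [-0.141, -3.137, -0.001]
contact_force: [0.2, 0.0, -0.4]
opening: 0.0005
grip_force: 0.0
```

Run:
```python
from h import *
d,f=cam("scene");e,g=cam("top")
a=d["image"][150:290,215:395];b=e["image"][170:310,220:400]
r=lambda i:cv2.resize(i,(400,311),interpolation=cv2.INTER_CUBIC)
cv2.imwrite("pics/c6.png",np.hstack([r(a),r(b)]))
o=ctrl.get_obs();print(o["t"],o["tool_pos"],o["contact_force"])
w=-.085;G=np.array([.548,.057])
M=lambda x,y:G+np.array([np.cos(w)*x-np.sin(w)*y,np.sin(w)*x+np.cos(w)*y])
for b in(.4,.5,.6,.7):
 for rr in(.047,.091):
  X=np.r_[M(-rr*np.cos(.6-b),-rr*np.sin(.6-b)),.277];s=(proj(d,f,X)-[215,150])*400/180;t=(proj(e,g,X)-[220,170])*400/180+[400,0];print(b,rr,s.round(),t.round())
```

```text
6.9 [0.4692616  0.03791158 0.3385133 ] [-0.51331495 -0.70881139  0.00360477]
0.4 0.047 [227. 128.] [623. 142.]
0.4 0.091 [201. 148.] [616. 169.]
0.5 0.047 [223. 126.] [619. 141.]
0.5 0.091 [194. 145.] [609. 167.]
0.6 0.047 [220. 124.] [616. 140.]
0.6 0.091 [189. 141.] [602. 165.]
0.7 0.047 [218. 122.] [612. 139.]
0.7 0.091 [184. 136.] [596. 163.]
```

View pics/c6.png

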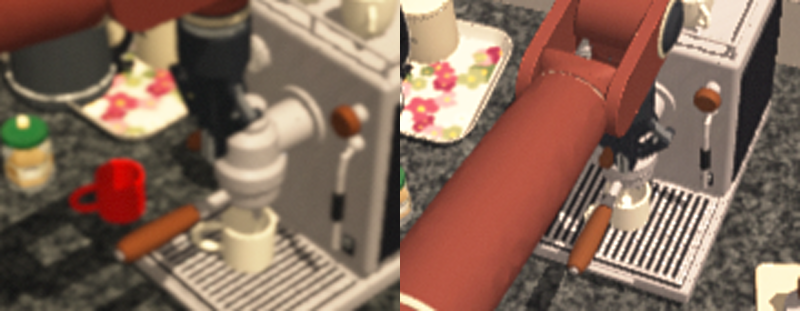

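The paddle's end shows at (194,141) left and (604,160) right, close to the predicted 0.55–0.6. I'll start the wait and refine the angle from the brown pixels.

Call:
{"api": "drive_tool", "payload": {
  "rows": [
    [[-0.005, -0.04, 0], 0],
    [[0, -0.02, 0], 0],
    [[0, 0, 0], 0],
    [[0, 0, 0], 0],
    [[0, 0, 0], 0],
    [[0, 0, 0], 0],
    [[0, 0, 0], 0],
    [[0, 0, 0], 0],
    [[0, 0, 0], 0],
    [[0, 0, 0], 0]
  ]
}}

```text
t: 7.9
tool_pos: [0.4691, -0.0225, 0.3389]
tool_rot: [0.142, 3.138, 0.0]
contact_force: [0.3, -0.6, -0.9]
opening: -0.0001
grip_force: 0.0
```

Run:
```python
from h import *
w=-.085;G=np.array([.548,.057])
M=lambda x,y:G+np.array([np.cos(w)*x-np.sin(w)*y,np.sin(w)*x+np.cos(w)*y])
def brown(im):
    h=cv2.cvtColor(im,cv2.COLOR_BGR2HSV);m=((h[...,0]<16)&(h[...,1]>120)&(h[...,2]>40)).astype(np.uint8);return m
L=[]
for n in("scene","top"):
    d,f=cam(n);m=brown(d["image"])
    k,l,st,ce=cv2.connectedComponentsWithStats(m)
    P=lambda b,r:proj(d,f,np.r_[M(-r*np.cos(.6-b),-r*np.sin(.6-b)),.277])
    c0=P(.6,.069)
    for i in range(1,k):
        if np.linalg.norm(ce[i]-c0)<25 and st[i,4]>8:print(n,st[i],ce[i].round(1))
    print([(b,P(b,.069).round(1),P(b,.091).round(1)) for b in(.4,.5,.6,.7,.8)])
    L.append(cv2.resize(d["image"][int(c0[1])-35:int(c0[1])+35,int(c0[0])-45:int(c0[0])+45],(400,311),interpolation=cv2.INTER_CUBIC))
cv2.imwrite("pics/c7.png",np.hstack(L));print(ctrl.get_obs()["t"])
```

```text
scene [310 184   5   7  18] [312.4 186.7]
scene [299 205  17  13 129] [306.6 211.1]
[(0.4, array([311.2, 212.1]), array([305.3, 216.7])), (0.5, array([309.1, 210.9]), array([302.5, 215.1])), (0.6, array([307.1, 209.6]), array([299.9, 213.3])), (0.7, array([305.4, 208.1]), array([297.6, 211.4])), (0.8, array([303.9, 206.6]), array([295.7, 209.4]))]
top [ 210  157  162  170 9190] [294.1 238.7]
[(0.4, array([318.8, 239.8]), array([317.2, 245.8])), (0.5, array([316.4, 239.3]), array([314.1, 245.3])), (0.6, array([314.1, 238.7]), array([311.1, 244.4])), (0.7, array([311.9, 237.9]), array([308.2, 243.4])), (0.8, array([309.9, 237. ]), array([305.4, 242.1]))]
8.0
```

View pics/c7.png

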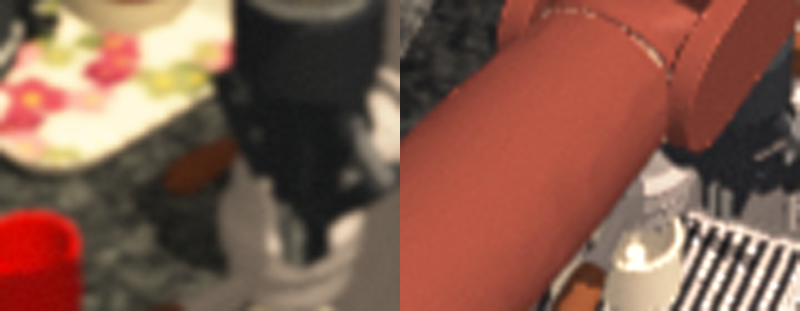

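The paddle grip's centroid in the scene view is (306.6,211.1), against a prediction of (307.1,209.6) for 0.60 rad, so it points straight out. I'll wait out the pre-infusion.

Call:
{"api": "drive_tool", "payload": {
  "rows": [
    [[0, 0, 0], 0],
    [[0, 0, 0], 0],
    [[0, 0, 0], 0],
    [[0, 0, 0], 0],
    [[0, 0, 0], 0],
    [[0, 0, 0], 0],
    [[0, 0, 0], 0],
    [[0, 0, 0], 0],
    [[0, 0, 0], 0],
    [[0, 0, 0], 0]
  ]
}}

```text
t: 9.0
tool_pos: [0.4691, -0.0227, 0.3389]
tool_rot: [-0.143, -3.138, -0.0]
contact_force: [0.2, -1.0, 1.1]
opening: 0.0003
grip_force: 0.0
```

Call:
{"api": "drive_tool", "payload": {
  "rows": [
    [[0, 0, 0], 0],
    [[0, 0, 0], 0],
    [[0, 0, 0], 0],
    [[0, 0, 0], 0],
    [[0, 0, 0], 0],
    [[0, 0, 0], 0],
    [[0, 0, 0], 0],
    [[0, 0, 0], 0],
    [[0, 0, 0], 0],
    [[0, 0, 0], 0]
  ]
}}

```text
t: 10.0
tool_pos: [0.4691, -0.0227, 0.3389]
tool_rot: [0.143, 3.138, 0.0]
contact_force: [-0.2, 0.3, -0.3]
opening: 0.0
grip_force: 0.0
```

Call:
{"api": "drive_tool", "payload": {
  "rows": [
    [[0, 0, 0], 0],
    [[0, 0, 0], 0],
    [[0, 0, 0], 0],
    [[0, 0, 0], 0],
    [[0, 0, 0], 0],
    [[0, 0, 0], 0],
    [[0, 0, 0], 0],
    [[0, 0, 0], 0],
    [[0, 0, 0], 0],
    [[0, 0, 0], 0]
  ]
}}

```text
t: 11.0
tool_pos: [0.4691, -0.0226, 0.3389]
tool_rot: [-0.143, -3.138, -0.0]
contact_force: [-0.1, 1.0, -0.3]
opening: -0.0004
grip_force: 0.0
```

Call:
{"api": "drive_tool", "payload": {
  "rows": [
    [[0.003, 0.02, 0], 0],
    [[0.002, 0.02, 0], 0],
    [[0, 0.012, 0], 0],
    [[0, 0.004, 0], 0],
    [[0.002, 0.006, 0], 0],
    [[0.0017, 0.0055, 0], 0],
    [[0.0014, 0.0062, 0], 0],
    [[0.0009, 0.0064, 0], 0],
    [[0.0004, 0.0066, 0], 0],
    [[0, 0.0067, 0], 0]
  ]
}}

```text
t: 12.0
tool_pos: [0.4661, 0.0718, 0.3389]
tool_rot: [-0.143, -3.138, 0.0]
contact_force: [-0.3, -1.1, 0.3]
opening: -0.0001
grip_force: 0.9
```

Call:
{"api": "drive_tool", "payload": {
  "rows": [
    [[-0.0008, 0.0068, 0], 0],
    [[-0.0015, 0.005, 0], 0],
    [[-0.0015, 0.003, 0], 0],
    [[-0.001, 0.002, 0], 0]
  ]
}}

```text
t: 12.4
tool_pos: [0.4724, 0.0882, 0.3388]
tool_rot: [-0.142, -3.137, -0.001]
contact_force: [-2.6, -0.1, 1.0]
opening: -0.0001
grip_force: 0.9
```

Call:
{"api": "drive_tool", "payload": {
  "rows": [
    [[-0.0015, 0.0025, 0], 0],
    [[-0.0015, 0.0025, 0], 0]
  ]
}}

```text
t: 12.6
tool_pos: [0.474, 0.0902, 0.3387]
tool_rot: [-0.144, -3.13, 0.014]
contact_force: [-16.3, -16.6, 7.5]
opening: -0.0001
grip_force: 11.9
```

At the left stop (about 23 N). I'll back off, rise and check.

Call:
{"api": "drive_tool", "payload": {
  "rows": [
    [[0.004, -0.008, 0], 0],
    [[0.005, -0.015, 0], 0],
    [[0.005, -0.01, 0], 0],
    [[0, 0, -0.04], 0],
    [[0, 0, -0.04], 0],
    [[0.03, 0.03, -0.01], 0],
    [[0.02, 0.045, 0], 0],
    [[0.02, 0.045, 0], 0],
    [[0.02, 0.045, 0], 0],
    [[0, 0.045, 0], 0]
  ]
}}

```text
t: 13.6
tool_pos: [0.3865, 0.28, 0.43]
tool_rot: [0.141, 3.136, 0.004]
contact_force: [0.9, 0.0, 0.8]
opening: -0.0
grip_force: 0.0
```

Call:
{"api": "drive_tool", "payload": {
  "rows": [
    [[0, 0.045, 0], 0],
    [[0, 0.045, 0], 0],
    [[0, 0.045, 0], 0],
    [[0, 0, 0], 0],
    [[0, 0, 0], 0]
  ]
}}

```text
t: 14.1
tool_pos: [0.4005, 0.4131, 0.4282]
tool_rot: [-0.14, -3.137, 0.001]
contact_force: [0.6, 0.0, -0.5]
opening: -0.0002
grip_force: 0.0
```

Run:
```python
from h import *
w=-.085;G=np.array([.548,.057])
M=lambda x,y:G+np.array([np.cos(w)*x-np.sin(w)*y,np.sin(w)*x+np.cos(w)*y])
L=[]
for n,(x,y) in(("scene",(215,150)),("top",(220,170))):
    d,f=cam(n);L.append(cv2.resize(d["image"][y:y+140,x:x+180],(400,311),interpolation=cv2.INTER_CUBIC))
    for b in(1.0,1.1,1.2):
        print(n,b,[((proj(d,f,np.r_[M(-r*np.cos(.6-b),-r*np.sin(.6-b)),.277])-[x,y])*400/180).round() for r in(.047,.091)])
cv2.imwrite("pics/c8.png",np.hstack(L));o=ctrl.get_obs();print(o["t"],o["contact_force"],o["tool_pos"])
```

```text
scene 1.0 [array([212., 115.]), array([173., 122.])]
scene 1.1 [array([211., 112.]), array([171., 117.])]
scene 1.2 [array([211., 110.]), array([170., 112.])]
top 1.0 [array([204., 134.]), array([179., 153.])]
top 1.1 [array([201., 132.]), array([174., 149.])]
top 1.2 [array([199., 130.]), array([170., 145.])]
14.2 [-1.20666672 -0.13636671  0.18424933] [0.40070904 0.41184324 0.42920121]
```

View pics/c8.png

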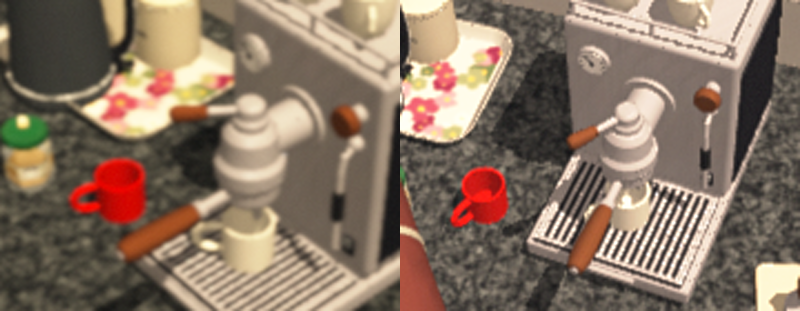

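The paddle grip runs (208,113)–(171,113) left and (597,131)–(570,143) right, matching 1.2 rad. The handle is still locked at (200,210)–(122,252), and the cup is in place. I'm handing the job in.

```bash
python3 -c "
from station import ctrl
print(ctrl.finish_job())"
```

```text
the job is handed in; nothing more can be done
None
```

The job is handed in: the portafilter is locked, the paddle stood at mid-position for over 4 s and is now at its left-hand stop, the cup is in place under the spouts, and nothing else was touched.

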